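# Gauge a shelf cleat and snap its cap home

## Robot

A 6-joint arm with a two-finger parallel gripper is mounted at the origin on the work surface. World frame = base frame: x ahead of the robot, y to its left, z up, the work surface at z = 0. Lengths are in m, angles in degrees, forces in N, time in s.
With the tool pointing down it reaches from about 0.4 to 0.825 m from the base axis. Payload 7 kg.
Tool frame: the origin (TCP) lies on the centre line of the jaws, within the pads' length; the fingertips stand r.tip_reach ahead of it and the grasp point (between the pads) is the TCP (r.tip_reach is the distance from the TCP to the fingertips, in m); z points along the fingers, y is the line along which they close (so a half turn about z gives the same grasp; the last joint's range is limited). The gripper opens to 88 mm and grips with 3 to 60 N. Pads are 19 mm wide; open, the fingers measure 130 mm over their backs; the gripper's body (78 mm by 193 mm) begins 47 mm behind the grasp point.
Start: joints at [92.195, 20.546, 0.682, 0, -70.136, -16.507], TCP at [0.167, 0.654, 0.246] pointing down, gripper open.
Joint ranges: [-176.03, 176.03], [-82.01, 121.73], [-58.28, 71.71], [-173.87, 95.51], [-174.79, -0.11], [-173.66, 173.66]. Speed limits (degrees/s): [136.94, 136.94, 172.46, 180, 180, 180].

## Interface

Orientations are given as [roll, pitch, yaw] about the fixed x, y, z axes, in that order (R = Rz(yaw) Ry(pitch) Rx(roll)).
In Python, from plant import sensors, cams, r gives the robot as it stands.
- The arm moves only by the tool drive_tool, never from a script. Its argument "rows" is a list of rows, each an object of numbers: "fingers": the gripper's target within -1 to 1 (fully open at 1, half-way at 0, shut at -1); "x", "y", "z": the shift along the tool's x, y, z in m; "spin": the turn about the tool's z in rad. A call has 1 to 10 rows; each row is the pose to reach, as a shift and turn from the pose commanded when the call began, along the tool's axes at that moment; what a row does not reach only later rows make up. A row lasts 1/8 s, in which the tool goes at most 62.5 mm and 10.7 degrees, less where a joint would pass 70% of its speed; a pose out of reach is approached as far as the arm can. A call with a gripper value outside its range is refused whole. The fingers move at their own pace and stop on an object; "newtons" is the grip in N (left out, the last holds). Time passes only in rows, so rows that repeat a pose let the fingers close. It gives the time, the measured TCP pose, the force, the opening and the grip force at its end, in the units of the state.
- sensors.get_state(): the state, without advancing time (a new reading comes with each control period).
- cams.capture(name): name is "side" or "top"; returns a dict with "pixels" (384x512x3 uint8, red, green, blue), "intrinsics" (3x3 intrinsics, pixels), "k1" (the pictures are not rectified: a ray, as slopes to the right and down, at radius r is drawn at 1 + k1 r^2 times it, then the intrinsics apply), "eye" and "orientation" of the camera in the world. Camera axes: x right, y up, looking along -z (the intrinsics and any distortion apply to the point x, -y, -z); pixel columns grow to the right and rows downward; lengths in m; the calibration is good to about 2 mm. A picture is of the moment at which its call begins. There is no depth.
- r.close_job(): hands the job in; it is judged then, once.
The state is a dict: "time_s": time; "joints": joint angles; "qd": joint speeds; "joint_torque": joint torques, N m; "tcp_pos": TCP position; "eef_rot": TCP orientation; "contact_force": force on the tool from outside, world axes, zero at the start; "moment": the same for the moment, N m; "gripper_width": finger opening in m; "gripper_force": force on a finger pad.
Only numpy, scipy, OpenCV 4.12 (cv2) and the standard library are available. Lean on these libraries where they do the work, as an engineer would, in place of code of your own. Each camera call takes 0.05 s, during which the arm holds its last target. There are 200 camera calls.

## Task

On the jig, first push the gauge's plunger down until its foot rests firmly on the wooden cleat, long enough to take a reading. Then pick up the grey snap cap, set it on the steel post that sticks up through the cleat and press it down until it clicks, and keep pressing: finish while still holding the cap pressed firmly down, fully home and straight, with the cleat flat in its place. Leave the marker, the rubber foot, the jar and the glue stick that stand around them where they are.

Things in the scene. Friction and masses are not known exactly. Their poses are not given: they have to be found in the camera images.
- cap: the snap cap: grey plastic, 44 mm across, 32 mm high, flat top 38 mm across, ribbed side, standing open side down on the bench; 60 g; origin at the centre of its underside, z up. Inside: a lip 26.4 mm across in the lowest 4 mm, then a hollow 35 mm across up to 22 mm, then a solid roof. Its y axis is the clear line to close fingers along (marker and rubber foot lie off its +x and -x sides)
- post_top (a point): centre of the post's top, 66 mm above the bench, 28 mm above the cleat; x along the jig towards the gauge, z up. The cap meets the balls with its underside 6 mm below this point; pushing on takes 6 to 17 N, from 12 mm below the force drops and the cap snaps on down; it is home 22 mm below, its roof on the post and its skirt 6 mm clear of the cleat
- jig: plywood jig fixed to the bench, 250 x 110 x 20 mm; origin on the bench; x along its length: at -65 mm the steel post, 24 mm across, nose tapered to 18 mm in its top 4 mm, with 4 sprung brass balls that stick out 3.2 mm, centres 11 mm below its top; at +65 mm the gauge's plunger; at +112 mm the gauge's column, whose arm's top is 82 mm above the bench
- cleat: wooden shelf cleat, 190 x 80 x 18 mm, lying loose on the jig with its hole over the post; origin under its centre; its top is 38 mm above the bench
- gauge (a joint): travel of the gauge's plunger in m: 0 = up (at rest), grows as the knob is pushed down, at most 0.024; a spring of about 1.7 N at rest and 120 N/m more pushes it back up. The foot meets the cleat at about 0.014
- gauge_foot: the gauge's plunger with its steel foot disc, 20 mm across; origin at the centre of the foot's underside, 52 mm above the bench when up
- gauge_top (a point): centre of the flat top of the gauge's black plunger knob, 26 mm across, 12 mm high; 122 mm above the bench when up
- marker: white felt marker, a round rod 16 mm thick and 120 mm long, lying near the cap, at 78 mm on the cap's +x side, across that axis; origin under its middle
- rubber_foot: plain solid rubber foot, a disc 32 mm across and 20 mm high, with no hollow, 75 mm from the cap on its -x side; origin under its centre; not the cap
- jar: closed jar 48 mm across, 60 mm high, standing beside the jig, on one of its long sides; origin under its centre
- glue_stick: standing glue stick, 28 mm across, 70 mm high, between the jig's and the cap's halves of the bench; origin under its centre

How it is judged:
By the outcome, as a careful person would: the job done as asked, in the order asked, and still so for the second after the job is handed in, while the arm keeps its last pose, push and grip.
It also fails if it takes over 58 s, if anything falls off the work surface, if the arm or the gripper's body presses on something with over 40 N, if the wrist force passes 120 N, or if a joint passes its speed limit or range.

## Working session

There is one attempt and no reset: what is moved stays moved. The work goes in short steps, Python scripts to look and compute and a tool call to move; the robot and the scene stay as the last step left them, time stands still between calls to the robot, and variables do not carry over. Pictures are saved under pics/ and viewed, at most 10 in all, crops included, and the job is handed in when it is done.

Besides the shell and the picture viewer there is one more tool, called after ">>>" as name(argument=value, ...), one argument or row to a line, values as JSON. drive_tool: Moves the arm, as the interface text tells. Its arguments: {"type":"object","properties":{"rows":{"type":"array"},"newtons":{"type":"number"}},"required":["rows"]}

```bash
ls; mkdir -p pics
cat > h.py <<'E'
import numpy as np, cv2, json
from plant import sensors, cams, r
def snap(n,f):
    c=cams.capture(n); cv2.imwrite(f'pics/{f}.png',np.ascontiguousarray(c['pixels'][...,::-1]))
    json.dump({k:np.array(c[k]).tolist() for k in('intrinsics','k1','eye','orientation')},open(f'{n}.json','w')); return c
def cam(n):
    from scipy.spatial.transform import Rotation as R
    c=json.load(open(f'{n}.json')); o=np.array(c['orientation'])
    M=o if o.shape==(3,3) else (R.from_euler('xyz',o,degrees=True).as_matrix() if o.size==3 else None)
    return np.array(c['intrinsics']),c['k1'],np.array(c['eye']),M
def ray(n,u,v):
    K,k1,e,M=cam(n)
    p=cv2.undistortPoints(np.array([[[u,v]]],float),K,np.array([k1,0,0,0.]))[0,0]
    return e,M@np.array([p[0],-p[1],-1])
def at(n,u,v,z):
    e,d=ray(n,u,v); return e+d*(z-e[2])/d[2]
def proj(n,P):
    K,k1,e,M=cam(n); q=M.T@(np.array(P)-e); s=np.array([q[0],-q[1]])/-q[2]; s=s*(1+k1*(s@s))
    return K[:2,:2]@s+K[:2,2]
E
python3 - <<'E'
from h import *
for n in('side','top'):
    c=snap(n,n+'0'); print(n,c['intrinsics'],c['k1'],c['eye'],c['orientation'])
print(sensors.get_state(),r.tip_reach)
E
```

```text
pics
side [[472.34021626   0.         251.92900175]
 [  0.         472.34021626 185.49163727]
 [  0.           0.           1.        ]] -0.0714006693717336 [0.23119443 0.78006088 0.59391849] [  58.30523633   -0.430965   -158.12120676]
top [[411.59405211   0.         250.0885909 ]
 [  0.         411.59405211 192.81539388]
 [  0.           0.           1.        ]] -0.15279415090011977 [0.39735584 0.0077112  0.87448232] [ 10.15336301   0.17110279 -88.46432673]
{'time_s': 0.1, 'joints': array([ 9.21947968e+01,  2.05897685e+01,  6.37368626e-01, -1.80564272e-02,
       -7.01346662e+01, -1.65076516e+01]), 'qd': array([-0.03210933, -0.17518888,  0.17128001,  0.14769996,  0.01875744,
        0.04430983]), 'joint_torque': array([-1.18311578e-03, -5.84163415e+01,  2.93753314e+01,  7.01555327e+00,
        1.01800580e-02, -5.05971423e-05]), 'tcp_pos': array([0.16678339, 0.65364106, 0.24467526]), 'eef_rot': array([ 1.79911699e+02, -8.46647726e-03, -1.43189970e+01]), 'contact_force': array([-0.31273939,  0.07157576,  0.11082363]), 'moment': array([0.02934226, 0.0333229 , 0.02980533]), 'gripper_force': 0.0, 'gripper_width': 0.08742103732419883} 0.019
```

View pics/top0.png

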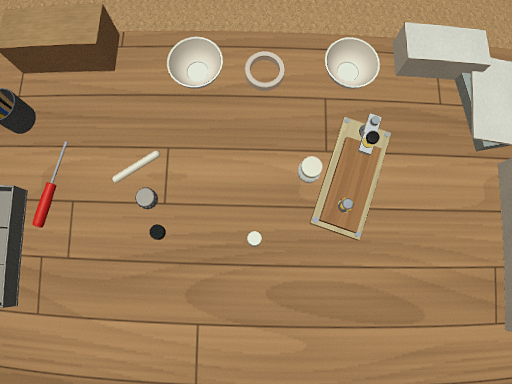

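View pics/side0.png

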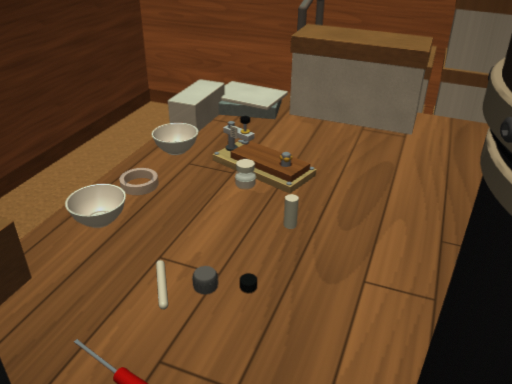

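Top: cap (147,198), marker (136,166), rubber foot (157,232), post (347,204), gauge knob (373,138), jar (311,168), glue stick (255,238). Side shows the same, cap at (205,280). I'll enlarge for measurement.

Run:
```python
import cv2,numpy as np
t=cv2.imread('pics/top0.png'); s=cv2.imread('pics/side0.png')
f=lambda im,x,y,w,h,k:cv2.resize(im[y:y+h,x:x+w],None,fx=k,fy=k,interpolation=cv2.INTER_CUBIC)
a=f(t,305,110,95,140,4)       # 380x560
b=f(t,105,145,70,100,4)    # 280x400
cv=np.zeros((560,680,3),np.uint8); cv[:560,:380]=a; cv[:400,400:680]=b
cv2.imwrite('pics/cropt.png',cv)
a=f(s,205,110,120,80,5) #600x400
b=f(s,150,255,120,40,5)#600x200
cv2.imwrite('pics/crops.png',np.vstack([a,b]))
```

```text
(no output)
```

View pics/cropt.png

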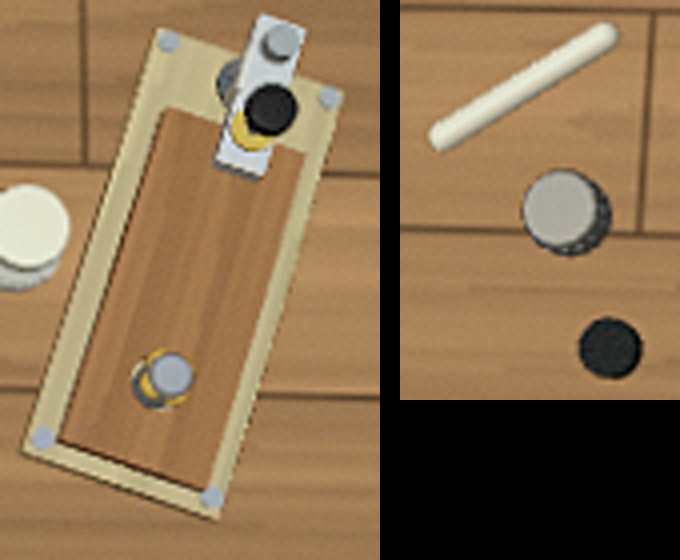

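View pics/crops.png

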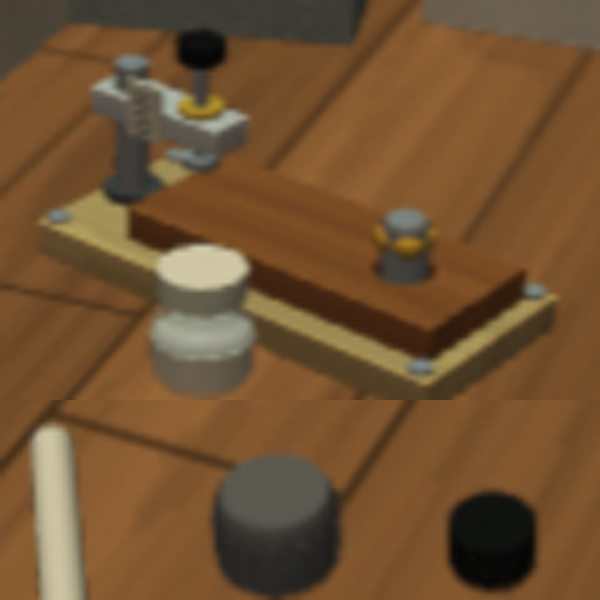

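Top crop: knob top (271,109), post top (172,376), cap top (561,209), plus jig corners; side crop: knob (201,38), post top (407,217), cap top (279,493).

Run:
```python
from h import *
np.set_printoptions(precision=4,suppress=True)
T=lambda a,b,x0,y0,k=4:(x0+(a+.5)/k-.5,y0+(b+.5)/k-.5)
J=lambda a,b:T(a,b,305,110); C=lambda a,b:T(a-400,b,105,145)
S=lambda a,b:T(a,b,205,110,5); SC=lambda a,b:T(a,b-400,150,255,5)
def both(nm,pt,ps,z):
    a=at('top',*pt,z);b=at('side',*ps,z)
    e1,d1=ray('top',*pt);e2,d2=ray('side',*ps)
    A=np.c_[d1,-d2];t=np.linalg.lstsq(A,e2-e1,rcond=None)[0]
    print(nm,a,b,'tri',(e1+t[0]*d1+e2+t[1]*d2)/2)
    return a
k=both('knob',J(271,109),S(201,38),.122)
p=both('post',J(172,376),S(407,217),.066)
c=both('cap',C(561,209),SC(279,493),.032)
v=k-p;print('dist',np.hypot(*v[:2]),'yaw',np.degrees(np.arctan2(v[1],v[0])))
cs=[at('top',*J(*q),.02) for q in((158,28),(343,94),(217,520),(22,452))]
print(np.array(cs)); ctr=np.mean(cs,0);print('ctr',ctr,[np.linalg.norm(cs[i]-cs[i-1]) for i in range(4)])
ax=(cs[0]+cs[1]-cs[2]-cs[3]);ax/=np.linalg.norm(ax);print('jigyaw',np.degrees(np.arctan2(ax[1],ax[0])),'post',ctr-.065*ax,'g',ctr+.065*ax)
m=[at('top',*C(*q),.008) for q in((609,33),(437,140))];print('marker',m,np.linalg.norm(m[0]-m[1]))
rf=at('top',*C(611,348),.02);mc=(m[0]+m[1])/2
w=mc-rf;print('rf',rf,'d',np.linalg.norm((c-rf)[:2]),np.linalg.norm((c-mc)[:2]),'yaw cap x',np.degrees(np.arctan2(w[1],w[0])),'marker dir',np.degrees(np.arctan2(*(m[0]-m[1])[1::-1])))
print('glue',at('top',254.5,237.5,.07),'jar',at('top',311,167,.06))
```

```text
knob [ 0.6482 -0.2201  0.122 ] [ 0.6496 -0.2237  0.122 ] tri [ 0.6476 -0.2194  0.124 ]
post [ 0.5252 -0.1818  0.066 ] [ 0.5259 -0.1839  0.066 ] tri [ 0.5251 -0.1815  0.0673]
cap [0.5337 0.2348 0.032 ] [0.5329 0.2352 0.032 ] tri [0.5334 0.2348 0.0316]
dist 0.1288017086998173 yaw -17.273139830814713
[[ 0.7268 -0.1889  0.02  ]
 [ 0.6925 -0.2924  0.02  ]
 [ 0.4568 -0.2158  0.02  ]
 [ 0.4903 -0.1127  0.02  ]]
ctr [ 0.5916 -0.2024  0.02  ] [np.float64(0.24844186527565187), np.float64(0.10899000294139273), np.float64(0.24787091187732324), np.float64(0.10836980487704395)]
jigyaw -17.917692265007105 post [ 0.5298 -0.1824  0.02  ] g [ 0.6535 -0.2224  0.02  ]
marker [array([0.6362, 0.2218, 0.008 ]), array([0.5739, 0.3137, 0.008 ])] 0.11104597790706111
rf [0.4626 0.2063 0.02  ] d 0.07655828305171959 0.07865160142123385 yaw cap x 23.33376175021846 marker dir -55.87327308405228
glue [0.453 0.003 0.07 ] jar [ 0.5999 -0.1088  0.06  ]
```

```bash
cat >> h.py <<'E'
def go(x,y,z,yaw=None):
    from scipy.spatial.transform import Rotation as R
    s=sensors.get_state(); M=R.from_euler('xyz',s['eef_rot'],degrees=True).as_matrix()
    d=M.T@(np.array([x,y,z])-s['tcp_pos'])
    print('tcp',s['tcp_pos'].round(4),'rpy',s['eef_rot'].round(2),'t',s['time_s'],'F',s['contact_force'].round(1),'w',round(s['gripper_width'],4))
    print('shift',d.round(4),'spin',None if yaw is None else round(float(np.radians(s['eef_rot'][2]-yaw)),4))
E
python3 -c "
from h import *
go(.650,-.2215,.19,-17.5)"
```

```text
tcp [0.1668 0.6536 0.2447] rpy [ 1.7991e+02 -1.0000e-02 -1.4320e+01] t 0.1 F [-0.3  0.1  0.1] w 0.0874
shift [0.6846 0.7284 0.0559] spin 0.0555
```

>>> drive_tool(
  rows=[
    {"x": 0.685,"y": 0.728,"z": 0.02,"spin": 0.055,"fingers": -1},
    {"x": 0.685,"y": 0.728,"z": 0.02,"spin": 0.055,"fingers": -1},
    {"x": 0.685,"y": 0.728,"z": 0.02,"spin": 0.055,"fingers": -1},
    {"x": 0.685,"y": 0.728,"z": 0.02,"spin": 0.055,"fingers": -1},
    {"x": 0.685,"y": 0.728,"z": 0.02,"spin": 0.055,"fingers": -1},
    {"x": 0.685,"y": 0.728,"z": 0.02,"spin": 0.055,"fingers": -1},
    {"x": 0.685,"y": 0.728,"z": 0.02,"spin": 0.055,"fingers": -1},
    {"x": 0.685,"y": 0.728,"z": 0.02,"spin": 0.055,"fingers": -1},
    {"x": 0.685,"y": 0.728,"z": 0.02,"spin": 0.055,"fingers": -1},
    {"x": 0.685,"y": 0.728,"z": 0.02,"spin": 0.055,"fingers": -1},
  ],
)

```text
time_s: 1.35
tcp_pos: [0.4698, 0.1053, 0.2332]
eef_rot: [-180.0, -0.0, -17.4]
contact_force: [0.6, 1.0, 0.3]
gripper_width: 0.0012
gripper_force: 0.0
```

```bash
python3 -c "
from h import *
go(.650,-.2215,.19,-17.5)"
```

```text
tcp [0.4698 0.1053 0.2332] rpy [-1.7998e+02 -1.0000e-02 -1.7440e+01] t 1.35 F [0.6 1.  0.3] w 0.0012
shift [0.2698 0.2578 0.0431] spin 0.0011
```

>>> drive_tool(
  rows=[
    {"x": 0.26,"y": 0.25,"z": 0.02},
    {"x": 0.26,"y": 0.25,"z": 0.02},
    {"x": 0.26,"y": 0.25,"z": 0.02},
    {"x": 0.26,"y": 0.25,"z": 0.02},
    {"x": 0.26,"y": 0.25,"z": 0.02},
    {"x": 0.26,"y": 0.25,"z": 0.03},
    {"x": 0.26,"y": 0.25,"z": 0.03},
    {"x": 0.26,"y": 0.25,"z": 0.03},
    {"x": 0.26,"y": 0.25,"z": 0.03},
  ],
)

```text
invalid input
```

Run:
```python
from h import *
go(.650,-.2215,.147,-17.5)
snap('top','top1');snap('side','side1')
f=lambda im,x,y,w,h,k:cv2.resize(im[y:y+h,x:x+w],None,fx=k,fy=k,interpolation=cv2.INTER_CUBIC)
cv2.imwrite('pics/c1.png',f(cv2.imread('pics/side1.png'),195,60,160,120,5))
```

```text
tcp [0.4698 0.1053 0.2332] rpy [-1.7998e+02 -1.0000e-02 -1.7440e+01] t 1.35 F [0.6 1.  0.3] w 0.0012
shift [0.2698 0.2578 0.0861] spin 0.0011
```

View pics/c1.png

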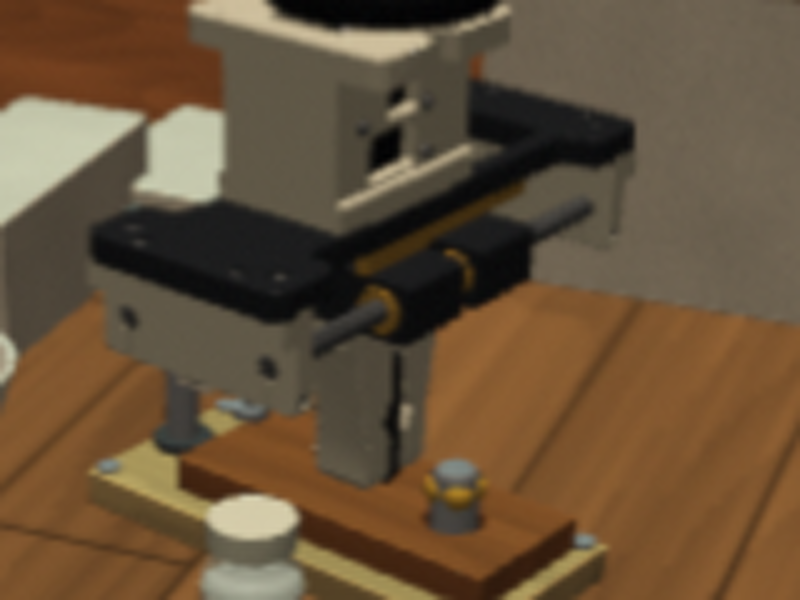

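The last call was refused, probably because each row needs every field, so the arm is still hovering in front of the jig. I'll resend with all fields.

>>> drive_tool(
  rows=[
    {"x": 0.265,"y": 0.255,"z": 0.02,"spin": 0,"fingers": -1},
    {"x": 0.265,"y": 0.255,"z": 0.02,"spin": 0,"fingers": -1},
    {"x": 0.265,"y": 0.255,"z": 0.02,"spin": 0,"fingers": -1},
    {"x": 0.265,"y": 0.255,"z": 0.02,"spin": 0,"fingers": -1},
    {"x": 0.265,"y": 0.255,"z": 0.02,"spin": 0,"fingers": -1},
    {"x": 0.265,"y": 0.255,"z": 0.04,"spin": 0,"fingers": -1},
    {"x": 0.265,"y": 0.255,"z": 0.06,"spin": 0,"fingers": -1},
    {"x": 0.265,"y": 0.255,"z": 0.06,"spin": 0,"fingers": -1},
    {"x": 0.265,"y": 0.255,"z": 0.06,"spin": 0,"fingers": -1},
  ],
)

```text
time_s: 2.58
tcp_pos: [0.6459, -0.2149, 0.1739]
eef_rot: [180.0, -0.0, -17.4]
contact_force: [0.1, -1.0, 0.8]
gripper_width: 0.0005
gripper_force: 0.0
```

Run:
```python
from h import *
go(.650,-.2215,.141,-17.5)
snap('top','top1');snap('side','side1')
f=lambda im,x,y,w,h,k:cv2.resize(im[y:y+h,x:x+w],None,fx=k,fy=k,interpolation=cv2.INTER_CUBIC)
cv2.imwrite('pics/c2.png',f(cv2.imread('pics/side1.png'),195,70,100,80,7))
print(proj('side',(.650,-.2215,.122)),proj('side',sensors.get_state()['tcp_pos']-[0,0,.019]))
```

```text
tcp [ 0.6459 -0.2149  0.1739] rpy [ 1.7999e+02 -4.0000e-02 -1.7400e+01] t 2.575 F [ 0.1 -1.   0.8] w 0.0005
shift [0.0059 0.005  0.033 ] spin 0.0017
[244.29417604 117.50008703] [244.68057801 105.97891136]
```

View pics/c2.png

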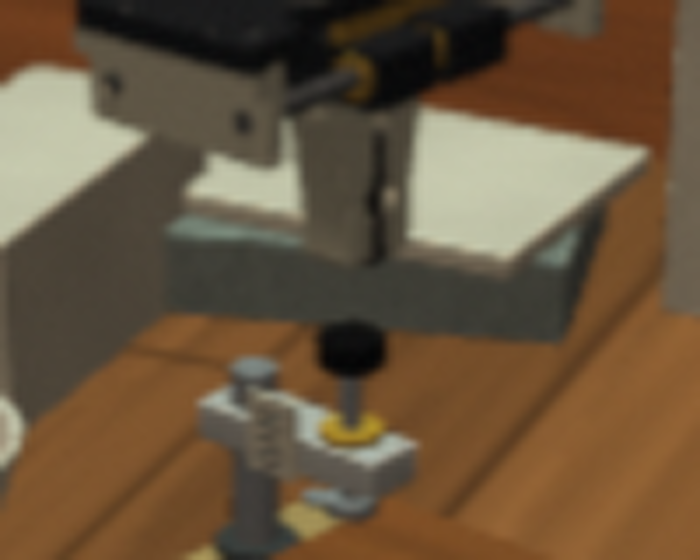

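Fingertips (355,255) sit above the knob (351,335) as predicted. Descending.

>>> drive_tool(
  rows=[
    {"x": 0.006,"y": 0.006,"z": 0.015,"spin": 0,"fingers": -1},
    {"x": 0.006,"y": 0.006,"z": 0.025,"spin": 0,"fingers": -1},
    {"x": 0.006,"y": 0.006,"z": 0.03,"spin": 0,"fingers": -1},
    {"x": 0.006,"y": 0.006,"z": 0.034,"spin": 0,"fingers": -1},
    {"x": 0.006,"y": 0.006,"z": 0.038,"spin": 0,"fingers": -1},
    {"x": 0.006,"y": 0.006,"z": 0.042,"spin": 0,"fingers": -1},
    {"x": 0.006,"y": 0.006,"z": 0.045,"spin": 0,"fingers": -1},
    {"x": 0.006,"y": 0.006,"z": 0.045,"spin": 0,"fingers": -1},
  ],
)

```text
time_s: 3.68
tcp_pos: [0.6494, -0.2231, 0.128]
eef_rot: [180.0, 0.0, -17.5]
contact_force: [-2.0, -0.0, 3.4]
gripper_width: 0.0002
gripper_force: 1.3
```

>>> drive_tool(
  rows=[
    {"x": 0,"y": 0,"z": 0.001,"spin": 0,"fingers": -1},
    {"x": 0,"y": 0,"z": 0.002,"spin": 0,"fingers": -1},
    {"x": 0,"y": 0,"z": 0.002,"spin": 0,"fingers": -1},
  ],
)

```text
time_s: 4.05
tcp_pos: [0.6495, -0.2232, 0.1273]
eef_rot: [180.0, -0.0, -17.4]
contact_force: [-4.9, 1.7, 9.0]
gripper_width: 0.0003
gripper_force: 4.6
```

>>> drive_tool(
  rows=[
    {"x": 0,"y": 0,"z": 0.001,"spin": 0,"fingers": -1},
    {"x": 0,"y": 0,"z": 0.001,"spin": 0,"fingers": -1},
    {"x": 0,"y": 0,"z": 0.001,"spin": 0,"fingers": -1},
    {"x": 0,"y": 0,"z": 0.001,"spin": 0,"fingers": -1},
    {"x": 0,"y": 0,"z": 0.001,"spin": 0,"fingers": -1},
    {"x": 0,"y": 0,"z": 0.001,"spin": 0,"fingers": -1},
    {"x": 0,"y": 0,"z": 0.001,"spin": 0,"fingers": -1},
    {"x": 0,"y": 0,"z": 0.001,"spin": 0,"fingers": -1},
    {"x": 0,"y": 0,"z": 0.001,"spin": 0,"fingers": -1},
    {"x": 0,"y": 0,"z": 0.001,"spin": 0,"fingers": -1},
  ],
)

```text
time_s: 5.3
tcp_pos: [0.6496, -0.2232, 0.1273]
eef_rot: [180.0, -0.1, -17.4]
contact_force: [-6.0, 1.5, 13.8]
gripper_width: 0.0004
gripper_force: 7.2
```

Run:
```python
from h import *
go(.650,-.2215,.19,-17.5)
snap('side','side2')
f=lambda im,x,y,w,h,k:cv2.resize(im[y:y+h,x:x+w],None,fx=k,fy=k,interpolation=cv2.INTER_CUBIC)
cv2.imwrite('pics/c3.png',f(cv2.imread('pics/side2.png'),205,85,120,80,6))
```

```text
tcp [ 0.6496 -0.2232  0.1273] rpy [ 1.7998e+02 -8.0000e-02 -1.7430e+01] t 5.3 F [-6.   1.5 13.8] w 0.0004
shift [-0.     -0.0018 -0.0627] spin 0.0012
```

View pics/c3.png

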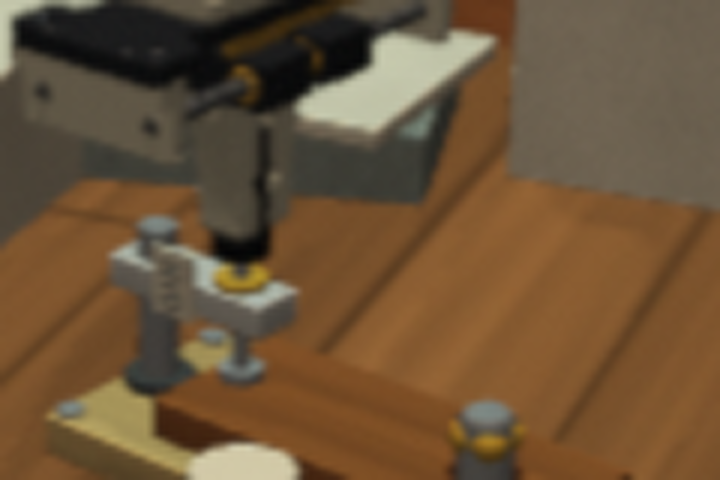

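Foot rests on the cleat at (240,368), 13.8 N held for over 1 s. Holding a bit more, then lifting and going to the cap.

>>> drive_tool(
  rows=[
    {"x": 0,"y": 0,"z": 0,"spin": 0,"fingers": -1},
    {"x": 0,"y": 0,"z": 0,"spin": 0,"fingers": -1},
    {"x": 0,"y": 0,"z": 0,"spin": 0,"fingers": -1},
    {"x": 0,"y": 0,"z": 0,"spin": 0,"fingers": -1},
    {"x": 0,"y": 0,"z": -0.015,"spin": 0,"fingers": -1},
    {"x": 0,"y": 0,"z": -0.03,"spin": 0,"fingers": -1},
    {"x": 0,"y": 0,"z": -0.06,"spin": 0,"fingers": -1},
    {"x": 0,"y": 0,"z": -0.07,"spin": 0,"fingers": -1},
    {"x": 0,"y": 0,"z": -0.07,"spin": 0,"fingers": -1},
  ],
)

```text
time_s: 6.48
tcp_pos: [0.65, -0.2231, 0.196]
eef_rot: [-180.0, -0.1, -17.5]
contact_force: [0.2, -0.9, 0.4]
gripper_width: 0.0002
gripper_force: 0.0
```

```bash
python3 -c "
from h import *
go(.5335,.235,.19,23)"
```

```text
tcp [ 0.65   -0.2231  0.196 ] rpy [-1.7996e+02 -1.1000e-01 -1.7470e+01] t 6.475 F [ 0.2 -0.9  0.4] w 0.0002
shift [-0.2486 -0.402   0.0058] spin -0.7063
```

>>> drive_tool(
  rows=[
    {"x": -0.249,"y": -0.402,"z": 0,"spin": -0.706,"fingers": 1},
    {"x": -0.249,"y": -0.402,"z": 0,"spin": -0.706,"fingers": 1},
    {"x": -0.249,"y": -0.402,"z": 0,"spin": -0.706,"fingers": 1},
    {"x": -0.249,"y": -0.402,"z": 0,"spin": -0.706,"fingers": 1},
    {"x": -0.249,"y": -0.402,"z": 0,"spin": -0.706,"fingers": 1},
    {"x": -0.249,"y": -0.402,"z": 0,"spin": -0.706,"fingers": 1},
    {"x": -0.249,"y": -0.402,"z": 0,"spin": -0.706,"fingers": 1},
    {"x": -0.249,"y": -0.402,"z": 0,"spin": -0.706,"fingers": 1},
    {"x": -0.249,"y": -0.402,"z": 0,"spin": -0.706,"fingers": 1},
    {"x": -0.249,"y": -0.402,"z": 0,"spin": -0.706,"fingers": 1},
  ],
)

```text
time_s: 7.72
tcp_pos: [0.5321, 0.2348, 0.1941]
eef_rot: [180.0, 0.1, 23.0]
contact_force: [-0.7, -0.2, 0.3]
gripper_width: 0.0868
gripper_force: 0.0
```

Run:
```python
from h import *
go(.5335,.235,.022,23)
snap('side','side3')
```

```text
tcp [0.5321 0.2348 0.1941] rpy [1.7998e+02 1.0000e-01 2.3010e+01] t 7.725 F [-0.7 -0.2  0.3] w 0.0868
shift [0.0017 0.0003 0.1721] spin 0.0001
```

View pics/side3.png

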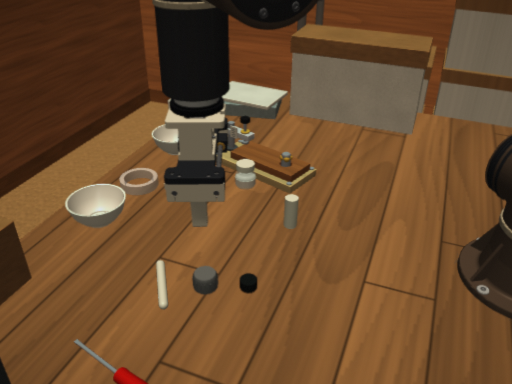

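Fingers clear of the marker and rubber foot, straddling the cap (205,280). Descend and grip.

>>> drive_tool(
  rows=[
    {"x": 0.001,"y": 0,"z": 0.06,"spin": 0,"fingers": 1},
    {"x": 0.001,"y": 0,"z": 0.11,"spin": 0,"fingers": 1},
    {"x": 0.001,"y": 0,"z": 0.145,"spin": 0,"fingers": 1},
    {"x": 0.001,"y": 0,"z": 0.16,"spin": 0,"fingers": 1},
    {"x": 0.001,"y": 0,"z": 0.169,"spin": 0,"fingers": 1},
    {"x": 0.001,"y": 0,"z": 0.169,"spin": 0,"fingers": 1},
    {"x": 0.001,"y": 0,"z": 0.169,"spin": 0,"fingers": 1},
  ],
)

```text
time_s: 8.65
tcp_pos: [0.5342, 0.236, 0.0273]
eef_rot: [-180.0, -0.1, 23.0]
contact_force: [0.3, -0.3, 0.3]
gripper_width: 0.0874
gripper_force: 0.0
```

>>> drive_tool(
  rows=[
    {"x": 0,"y": 0,"z": 0,"spin": 0,"fingers": -1},
    {"x": 0,"y": 0,"z": 0,"spin": 0,"fingers": -1},
    {"x": 0,"y": 0,"z": 0,"spin": 0,"fingers": -1},
    {"x": 0,"y": 0,"z": 0,"spin": 0,"fingers": -1},
    {"x": 0,"y": 0,"z": 0,"spin": 0,"fingers": -1},
    {"x": 0,"y": 0,"z": 0,"spin": 0,"fingers": -1},
    {"x": 0,"y": 0,"z": 0,"spin": 0,"fingers": -1},
    {"x": 0,"y": 0,"z": 0,"spin": 0,"fingers": -1},
  ],
  newtons=50,
)

```text
time_s: 9.65
tcp_pos: [0.5335, 0.2354, 0.026]
eef_rot: [180.0, 0.0, 23.0]
contact_force: [-0.0, -0.8, 0.8]
gripper_width: 0.0433
gripper_force: 50.0
```

>>> drive_tool(
  rows=[
    {"x": 0,"y": 0,"z": -0.02,"spin": 0,"fingers": -1},
    {"x": 0,"y": 0,"z": -0.06,"spin": 0,"fingers": -1},
    {"x": 0,"y": 0,"z": -0.11,"spin": 0,"fingers": -1},
    {"x": 0,"y": 0,"z": -0.14,"spin": 0,"fingers": -1},
    {"x": 0,"y": 0,"z": -0.14,"spin": 0,"fingers": -1},
  ],
)

```text
time_s: 10.28
tcp_pos: [0.5347, 0.2365, 0.1689]
eef_rot: [-179.9, -0.3, 23.0]
contact_force: [-0.3, -0.5, -1.1]
gripper_width: 0.0435
gripper_force: 50.0
```

```bash
python3 -c "
from h import *
go(.527,-.1825,.165,-17.5)"
```

```text
tcp [0.5347 0.2365 0.1689] rpy [-179.91   -0.29   23.01] t 10.275 F [-0.3 -0.5 -1.1] w 0.0435
shift [-0.1708  0.3827  0.0024] spin 0.707
```

>>> drive_tool(
  rows=[
    {"x": -0.02,"y": 0.045,"z": 0,"spin": 0.08,"fingers": -1},
    {"x": -0.04,"y": 0.09,"z": 0,"spin": 0.17,"fingers": -1},
    {"x": -0.061,"y": 0.136,"z": 0,"spin": 0.26,"fingers": -1},
    {"x": -0.082,"y": 0.184,"z": 0,"spin": 0.35,"fingers": -1},
    {"x": -0.104,"y": 0.233,"z": 0,"spin": 0.44,"fingers": -1},
    {"x": -0.126,"y": 0.282,"z": 0,"spin": 0.53,"fingers": -1},
    {"x": -0.147,"y": 0.33,"z": 0,"spin": 0.62,"fingers": -1},
    {"x": -0.163,"y": 0.365,"z": 0,"spin": 0.707,"fingers": -1},
    {"x": -0.17,"y": 0.381,"z": 0,"spin": 0.707,"fingers": -1},
    {"x": -0.17,"y": 0.381,"z": 0,"spin": 0.707,"fingers": -1},
  ],
)

```text
time_s: 11.52
tcp_pos: [0.5253, -0.1823, 0.1651]
eef_rot: [180.0, 0.1, -17.6]
contact_force: [-0.0, -0.1, 0.1]
gripper_width: 0.0432
gripper_force: 50.0
```

Run:
```python
from h import *
go(.527,-.1825,.1,-17.5)
```

```text
tcp [ 0.5253 -0.1823  0.1651] rpy [ 1.7999e+02  9.0000e-02 -1.7550e+01] t 11.525 F [-0.  -0.1  0.1] w 0.0432
shift [ 0.0018 -0.0004  0.0651] spin -0.0009
```

>>> drive_tool(
  rows=[
    {"x": 0.001,"y": 0,"z": 0.03,"spin": 0,"fingers": -1},
    {"x": 0.001,"y": 0,"z": 0.05,"spin": 0,"fingers": -1},
    {"x": 0.001,"y": 0,"z": 0.062,"spin": 0,"fingers": -1},
    {"x": 0.001,"y": 0,"z": 0.062,"spin": 0,"fingers": -1},
    {"x": 0.001,"y": 0,"z": 0.062,"spin": 0,"fingers": -1},
  ],
)

```text
time_s: 12.15
tcp_pos: [0.5274, -0.1816, 0.1048]
eef_rot: [-180.0, -0.1, -17.5]
contact_force: [1.1, -0.2, -0.9]
gripper_width: 0.0428
gripper_force: 50.0
```

Run:
```python
from h import *
go(.527,-.1825,.1,-17.5)
snap('side','side4');snap('top','top4')
f=lambda im,x,y,w,h,k:cv2.resize(im[y:y+h,x:x+w],None,fx=k,fy=k,interpolation=cv2.INTER_CUBIC)
cv2.imwrite('pics/c4.png',f(cv2.imread('pics/side4.png'),250,120,75,60,10))
p=sensors.get_state()['tcp_pos']; print(proj('side',p-[0,0,.026]),proj('side',(.527,-.1825,.066)),proj('side',(.527,-.1825,.038)))
```

```text
tcp [ 0.5274 -0.1816  0.1048] rpy [-1.7999e+02 -6.0000e-02 -1.7470e+01] t 12.15 F [ 1.1 -0.2 -0.9] w 0.0428
shift [-0.0001  0.0009  0.0048] spin 0.0006
[285.39991981 148.44293423] [285.39331367 153.16086214] [284.88334138 163.38218639]
```

View pics/c4.png

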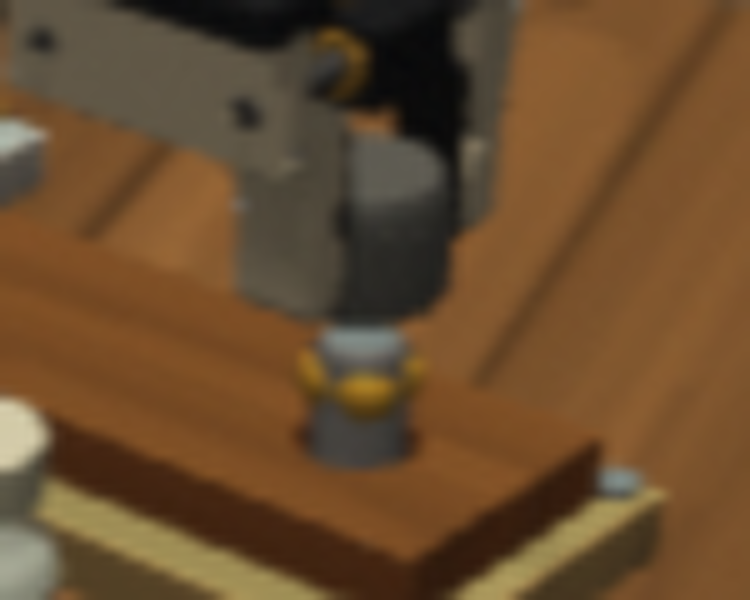

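Cap straight in the jaws; its axis (~358) is ~5 crop px (≈1.4 mm) left of the post's axis (363). Correct and descend onto the nose.

>>> drive_tool(
  rows=[
    {"x": -0.001,"y": 0.001,"z": 0.004,"spin": 0,"fingers": -1},
    {"x": -0.001,"y": 0.001,"z": 0.008,"spin": 0,"fingers": -1},
    {"x": -0.001,"y": 0.001,"z": 0.012,"spin": 0,"fingers": -1},
    {"x": -0.001,"y": 0.001,"z": 0.015,"spin": 0,"fingers": -1},
    {"x": -0.001,"y": 0.001,"z": 0.017,"spin": 0,"fingers": -1},
    {"x": -0.001,"y": 0.001,"z": 0.017,"spin": 0,"fingers": -1},
  ],
  newtons=60,
)

```text
time_s: 13.0
tcp_pos: [0.5255, -0.1826, 0.0869]
eef_rot: [180.0, 0.0, -17.5]
contact_force: [0.4, -0.6, -1.1]
gripper_width: 0.0432
gripper_force: 60.0
```

>>> drive_tool(
  rows=[
    {"x": 0,"y": 0,"z": 0.002,"spin": 0,"fingers": -1},
    {"x": 0,"y": 0,"z": 0.004,"spin": 0,"fingers": -1},
    {"x": 0,"y": 0,"z": 0.004,"spin": 0,"fingers": -1},
  ],
)

```text
time_s: 13.38
tcp_pos: [0.5261, -0.1828, 0.084]
eef_rot: [180.0, -0.1, -17.5]
contact_force: [-0.2, -1.9, 5.7]
gripper_width: 0.0433
gripper_force: 60.0
```

>>> drive_tool(
  rows=[
    {"x": 0,"y": 0,"z": 0.002,"spin": 0,"fingers": -1},
    {"x": 0,"y": 0,"z": 0.004,"spin": 0,"fingers": -1},
    {"x": 0,"y": 0,"z": 0.006,"spin": 0,"fingers": -1},
    {"x": 0,"y": 0,"z": 0.006,"spin": 0,"fingers": -1},
  ],
)

```text
time_s: 13.88
tcp_pos: [0.5256, -0.1826, 0.0769]
eef_rot: [-180.0, -0.0, -17.5]
contact_force: [0.5, -1.0, -2.6]
gripper_width: 0.0433
gripper_force: 60.0
```

Past the snap. On to home.

>>> drive_tool(
  rows=[
    {"x": 0,"y": 0,"z": 0.003,"spin": 0,"fingers": -1},
    {"x": 0,"y": 0,"z": 0.006,"spin": 0,"fingers": -1},
    {"x": 0,"y": 0,"z": 0.008,"spin": 0,"fingers": -1},
    {"x": 0,"y": 0,"z": 0.008,"spin": 0,"fingers": -1},
  ],
)

```text
time_s: 14.38
tcp_pos: [0.5253, -0.1825, 0.07]
eef_rot: [180.0, 0.0, -17.5]
contact_force: [-4.3, 2.4, 11.4]
gripper_width: 0.043
gripper_force: 60.0
```

>>> drive_tool(
  rows=[
    {"x": 0,"y": 0,"z": 0.001,"spin": 0,"fingers": -1},
    {"x": 0,"y": 0,"z": 0.002,"spin": 0,"fingers": -1},
    {"x": 0,"y": 0,"z": 0.002,"spin": 0,"fingers": -1},
    {"x": 0,"y": 0,"z": 0.002,"spin": 0,"fingers": -1},
    {"x": 0,"y": 0,"z": 0.002,"spin": 0,"fingers": -1},
    {"x": 0,"y": 0,"z": 0.002,"spin": 0,"fingers": -1},
  ],
)

```text
time_s: 15.12
tcp_pos: [0.5254, -0.1826, 0.0698]
eef_rot: [180.0, -0.1, -17.5]
contact_force: [-10.7, 6.1, 29.0]
gripper_width: 0.0435
gripper_force: 60.0
```

Run:
```python
from h import *
go(.526,-.1825,.07,-17.5); print(sensors.get_state()['moment'])
snap('side','side5')
f=lambda im,x,y,w,h,k:cv2.resize(im[y:y+h,x:x+w],None,fx=k,fy=k,interpolation=cv2.INTER_CUBIC)
cv2.imwrite('pics/c5.png',f(cv2.imread('pics/side5.png'),215,105,115,85,6))
```

```text
tcp [ 0.5254 -0.1826  0.0698] rpy [ 1.7998e+02 -5.0000e-02 -1.7460e+01] t 15.125 F [-10.7   6.1  29. ] w 0.0435
shift [ 0.0005 -0.0002 -0.0002] spin 0.0007
[ 2.17534171  3.9549623  -0.02642751]
```

View pics/c5.png

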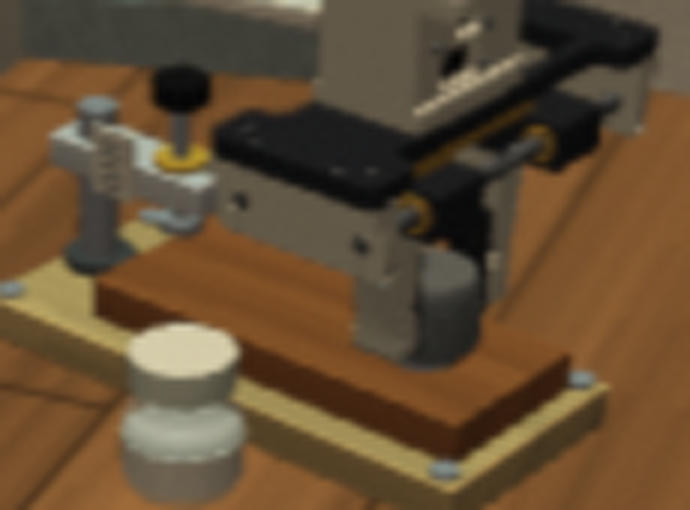

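The cap is down over the post at (445,310), straight. The cleat lies flat, and the TCP stopped stiffly at the expected home height (0.070) with 29 N. Handing in.

```bash
python3 -c "
from plant import r
print(r.close_job())"
```

```text
the job is handed in; nothing more can be done
None
```

I pressed the gauge foot onto the cleat at about 14 N for over a second, then snapped the cap fully home on the post. I handed the job in at about 15 s, with the cap still gripped and pressed down at about 29 N.

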